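# Lay a handset on the screwdriving rest

### The job

Take the teal handset from the green bench and lay it gently, face up, on the narrow sloping top of the white rest: in line with the slope and centred across it, screen end uphill, and its plain end right against the stop at the foot. Let it go so that it stays there by itself, and leave the cream handset and the electric screwdriver where they are.

Things in the scene. Friction and masses are not known exactly. Their poses are not given: they have to be found in the camera images.
- handset: The teal handset to be placed, a box-shaped instrument: 150 long (x) x 50 wide (y) x 26 thick (z) mm, about 0.2 kg, lying face up. Origin: centre of the underside. +x to its screen end (black window, black end cap, two steel screws), -x to its plain end, +z out of its face. Lies left or right of the rest, screen end within 70 degrees of straight away from the robot.
- handset_window (a point): Centre of the teal handset's black window, on its upper face, 40 mm from the origin towards the screen end (+x) and 26 mm above the underside.
- spare: The cream handset, a bystander: 150 long (x) x 50 wide (y) x 26 thick (z) mm, about 0.2 kg, lying face up. Origin: centre of the underside. +x to its screen end (black window, black end cap, two steel screws), -x to its plain end, +z out of its face. Leave it alone.
- jig: The rest, fixed to the bench: orange base plate 150 x 110 x 16 mm with a white wedge 34 mm wide on its middle line. Origin: centre of the base's underside, on the bench. Its +x is the uphill direction, seen from above, within 30 degrees of straight away from the robot.
- slope: White sloping top of the rest: a flat strip 110 x 34 mm, no side walls, rising at 22 degrees, 52 mm above the bench at its foot. Origin: on its surface, at the foot, mid-width, against the stop. x runs up the surface, y across, z out of it at right angles. The stop is a white wall at x -10 to 0 mm, 34 mm wide, 14 mm above the surface.
- seat (a point): Point on the strip's surface, mid-width, 75 mm up from the stop (axes as slope): where the origin of a well placed handset lies. The handset then overhangs the strip by 40 mm uphill and 8 mm on either side. Friction keeps it where it is laid: it does not slide down by itself.
- driver: Electric screwdriver lying on the bench beyond the rest, a bystander: black and grey handle and steel nose along x, 200 mm long, 34 mm thick. Origin: middle of its underside. Leave it alone. At its left and right, also beyond x = 0.72 m, stand a fixed black parts bin (50 mm high) and a fixed pale tray of blue battery cells (28 mm high).
Not all that is in view belongs to the job. Of the things shaped like the handset, the teal one is meant.

How it is judged (in metres and radians):
At the end, for the whole second after the job is handed in: The teal handset lies at rest flat on the slope (within 4 degrees, 4 mm), face up, screen end uphill, its plain end within 7 mm of the stop, centred within 10 mm across the strip and in line with it within 8 degrees; the cream handset and the screwdriver are within 30 mm of where they started (x of handset in the frame of slope between 0.07 and 0.082 m and y of handset in the frame of slope between -0.01 and 0.01 m and z of handset in the frame of slope between -0.003 and 0.004 m and x of handset_window in the frame of slope above 0.1 m and z of handset_window in the frame of slope above 0.02 m and angle between the x axis of handset and the x axis of slope, either way round below 0.15 rad and angle between the z axis of handset and the z axis of slope, either way round below 0.07 rad and linear speed of handset below 0.01 m/s and distance of each of spare, driver from where it was at the start of the episode below 0.03 m); the robot touches nothing.
It fails at once if the teal handset is dropped or slammed onto the rest: it touches the rest while moving faster than 0.3 m/s (contact force between handset and jig above 0.5 N and linear speed of handset above 0.3 m/s).
It fails at once if the cream handset is pushed away by more than 30 mm (distance of spare from where it was at the start of the episode above 0.03 m).
It fails at once if the electric screwdriver is pushed away by more than 30 mm (distance of driver from where it was at the start of the episode above 0.03 m).
It also fails if it takes over 42 s, if anything falls off the work surface, if the arm or the gripper's body presses on something with over 40 N, if the wrist force passes 120 N, or if a joint passes its speed limit or range.

### The arm

A 6-joint arm with a two-finger parallel gripper is mounted at the origin on the work surface. World frame = base frame: x ahead of the robot, y to its left, z up, the work surface at z = 0. Lengths are in mm, angles in rad, forces in N, time in s.
With the tool pointing down it reaches from about 350 to 975 mm from the base axis. Payload 17.4 kg.
Tool frame: the origin (TCP) lies at the very end of the fingers, on their centre line; the grasp point (between the pads) lies 19 mm behind it; z points along the fingers, x is the direction in which the jaws open and shut, and the axes are right-handed (so a half turn about z gives the same grasp; the last joint's range is limited). The gripper opens to 85 mm and grips with 20 to 120 N. Pads are 22 mm wide; open, the fingers measure 114 mm over their backs; the gripper's body (76 mm by 85 mm) begins 54 mm behind the grasp point. The pads swing forward as they close: fully open they stand 13 mm farther back than shut.
Start: joints at [1.227, 0.116, 1.442, -0, 1.584, -0.038], TCP at [203.221, 643.688, 231.303] pointing down, gripper open.
Joint ranges: [-2.83, 2.83], [-0.83, 2.19], [0.07, 2.5], [-1.14, 4.28], [0.01, 3], [-2.97, 2.97]. Speed limits (rad/s): [1.89, 1.89, 2.22, 3.14, 3.14, 3.14].

### API

Orientations are given as a unit quaternion [x, y, z, w].
In Python, from plant import observe, camera, finish_job, boxes_of, outline_of, pinpoint gives the robot as it stands.
- The arm moves only by the shell command python3 -m pendant 'ROWS' [OPENING] [FORCE]. ROWS is a JSON object of lists of equal length, an entry for each row: "travel": the shift along the tool's x, y, z in m, a list of three; "spin": the turn about the tool's z in degrees. A call has 1 to 12 rows; each row is the pose to reach, as a shift and turn from the pose commanded when the call began, along the tool's axes at that moment; what a row does not reach only later rows make up. A row lasts 1/10 s, in which the tool goes at most 50 mm and 8.59 degrees, less where a joint would pass 70% of its speed; a pose out of reach is approached as far as the arm can. A call with a gripper value outside its range is refused whole. OPENING is the closure in counts, from 0 (fully open) to 255 (shut), set as the call begins (- or left out, the last holds). The fingers move at their own pace and stop on an object; FORCE is the grip in N (left out, the last holds). Time passes only in rows, so rows that repeat a pose let the fingers close. It gives the time, the measured TCP pose, the force and the opening at its end, in the units of the state.
- observe(): the state, without advancing time (a new reading comes with each control period).
- camera(name): name is "scene" or "top"; returns a dict with "image" (384x512x3 uint8, blue, green, red), "K" (3x3 intrinsics, pixels), "position" and "attitude" of the camera in the world. Camera axes: x right, y up, looking along -z (the intrinsics and any distortion apply to the point x, -y, -z); pixel columns grow to the right and rows downward; lengths in mm; the calibration is good to about 2 mm. A picture is of the moment at which its call begins. There is no depth.
- finish_job(): hands the job in, once; it reports no verdict.
Trained networks look in a picture, given as the dict that the camera call returned (one of the last four; its "shot" number tells which), for a name from the list of things; names that differ only in an ending like _2 or _b are one class to them, and where a whole thing is asked for, a point or a joint stands for the part that bears it (a point fixed in the world has none). Each returns a list of dicts, best first, with "conf" (0 to 1); they miss things now and then, are a little off and sometimes report something else, mostly with a low value. They report only what shows in the picture. A call takes as long as a camera call. They do not tell look-alikes from the thing itself.
- boxes_of(label, picture): "bbox" ([left, top, right, bottom] in pixels, round what is visible of it).
- outline_of(label, picture): "mask" (384x512 bool, what is visible of it) and "bbox" ([left, top, right, bottom] in pixels, round what is visible of it).
- pinpoint(label, picture): "at" ([row, column] in pixels: a listed point, or the origin of a listed thing).
The state is a dict: "time_s": time; "q": joint angles; "qd": joint speeds; "tau": joint torques, N m; "position": TCP position; "ee_rot": TCP orientation; "force": force on the tool from outside, world axes, zero at the start; "moment": the same for the moment, N m; "width": finger opening in mm.
Only numpy, scipy, OpenCV 4.12 (cv2) and the standard library are available. Lean on these libraries where they do the work, as an engineer would, in place of code of your own. Each camera call takes 0.05 s, during which the arm holds its last target. There are 200 camera calls.

## Working session

There is one attempt and no reset: what is moved stays moved. The work goes in short steps, Python scripts to look and compute and a shell command to move; the robot and the scene stay as the last step left them, time stands still between calls to the robot, and variables do not carry over. Pictures are saved under pics/ and viewed, about 8 in all and at most 12, crops included, and the job is handed in when it is done.

```bash
ls; mkdir -p pics; cat > look.py <<'E'
import cv2,numpy as np
from plant import *
c=camera("top");s=camera("scene")
cv2.imwrite("pics/a.png",np.hstack([c["image"],s["image"]])[:, :])
for n,p in(("top",c),("scene",s)):
    print(n,p["K"],p["position"],p["attitude"],[k for k in p])
    for l in("handset","handset_window","spare","jig","slope","seat","driver"):
        try: print(l,[(np.round(d["at"],1).tolist(),round(d["conf"],2)) for d in pinpoint(l,p)][:4])
        except Exception as e: print(l,e)
cv2.imwrite("pics/top.png",cv2.resize(c["image"],(768,576)))
cv2.imwrite("pics/scene.png",cv2.resize(s["image"],(768,576)))
o=observe();print(o)
E
python3 look.py
```

```text
pics
top [[405.5963452    0.         257.22319343]
 [  0.         405.5963452  191.64248268]
 [  0.           0.           1.        ]] [ 352.61856687   43.00740285 1172.97203329] [-0.0683562   0.05584551  0.71282296 -0.6957673 ] ['image', 'K', 'position', 'attitude', 'shot']
handset [([223.9, 185.7], 0.78), ([171.3, 119.3], 0.76), ([189.9, 256.3], 0.6), ([276.8, 231.9], 0.56)]
handset_window [([292.3, 153.0], 0.91), ([266.1, 240.7], 0.89), ([211.5, 185.3], 0.72)]
spare [([210.6, 389.5], 0.66), ([224.8, 184.4], 0.58)]
jig [([189.9, 254.0], 0.83)]
slope [([204.9, 267.0], 0.95)]
seat [([180.0, 254.5], 0.6)]
driver [([112.5, 286.1], 0.56)]
scene [[386.38223495   0.         252.04823078]
 [  0.         386.38223495 192.39480656]
 [  0.           0.           1.        ]] [1353.39530131  453.45480792  636.04227661] [0.25644518 0.41449248 0.74455811 0.45614151] ['image', 'K', 'position', 'attitude', 'shot']
handset [([218.6, 338.4], 0.88), ([183.6, 311.6], 0.81), ([285.4, 399.6], 0.73), ([204.0, 390.0], 0.62)]
handset_window [([185.2, 296.5], 0.68), ([222.4, 333.7], 0.66), ([299.7, 412.4],
[... 164 characters left out ...]
5.1], 0.6)]
driver [([265.7, 175.7], 0.62)]
{'time_s': 0.8, 'q': array([ 1.22717820e+00,  1.15958836e-01,  1.44160349e+00, -2.46322000e-06,
        1.58397558e+00, -3.77924688e-02]), 'qd': array([-0.00209653,  0.00100912, -0.00161738,  0.00054456, -0.00015777,
        0.00093844]), 'tau': array([ 1.69905030e-03, -7.31699753e+01, -6.32615447e+01,  7.61832666e-05,
        8.51786081e-04, -6.94795312e-05]), 'position': array([203.23628755, 643.68476812, 231.32873342]), 'ee_rot': array([ 8.06560803e-01,  5.91151140e-01,  2.33647978e-05, -1.43165912e-05]), 'force': array([ 0.10328178, -0.22389463, -0.77100472]), 'moment': array([ 0.0358442 ,  0.06008879, -0.08956947]), 'width': 85.26831906030641}
```

View pics/top.png

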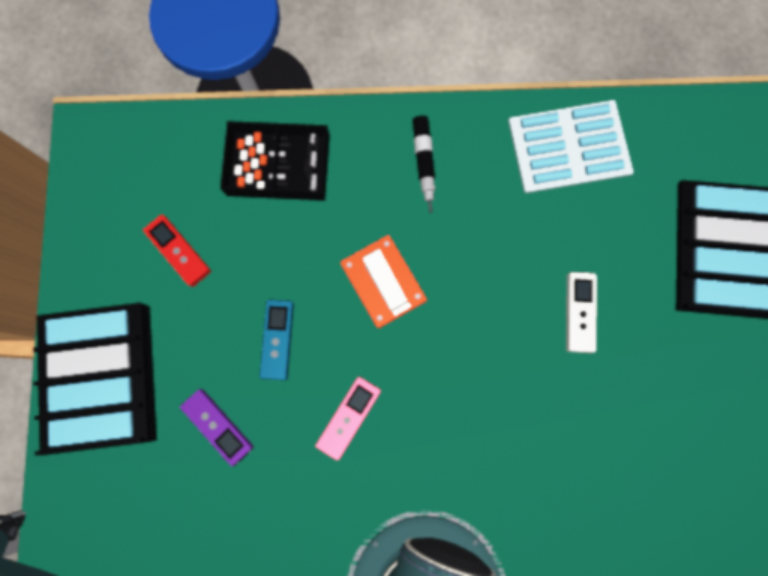

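View pics/scene.png

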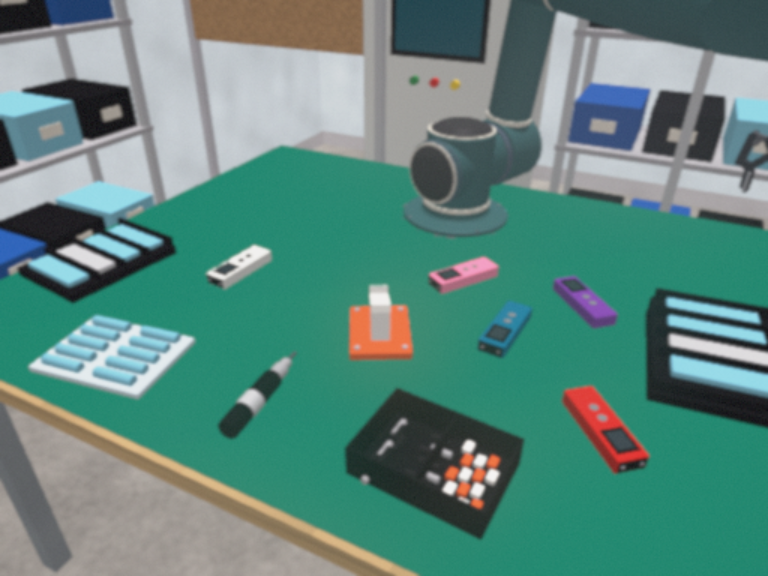

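Looking at the 768×576 top view, the handset look-alikes are red (177,250), blue-teal (277,340), purple (216,427), pink (348,418) and cream (583,312). I choose the blue-teal one at (277,340). The rest is at (383,281) with its stop at the lower right. The driver is at (425,165), outside the work area.

```bash
cat > meas.py <<'E'
import cv2,numpy as np
from plant import *
from scipy.optimize import minimize
from scipy.spatial.transform import Rotation as R
def proj(c,P):
    p=R.from_quat(c["attitude"]).inv().apply(np.asarray(P,float)-c["position"])
    q=np.c_[p[:,0],-p[:,1],-p[:,2]]@np.asarray(c["K"]).T
    return q[:,:2]/q[:,2:]
def box(x0,x1,y0,y1,z0,z1): return np.array([[x,y,z] for x in(x0,x1) for y in(y0,y1) for z in(z0,z1)],float)
def at(P,x,y,yaw,z=0): return R.from_euler('z',yaw).apply(P)+[x,y,z]
def draw(c,*parts):
    m=np.zeros((384*4,512*4),np.uint8)
    for P in parts:
        cv2.fillConvexPoly(m,np.round(cv2.convexHull(((proj(c,P)+.5)*4).astype(np.float32))*16).astype(np.int32),255,shift=4)
    return cv2.resize(m,(512,384),interpolation=cv2.INTER_AREA)/255.
def fit(f,x0,steps):
    x0=np.array(x0,float);s=np.array(steps,float)
    S=np.vstack([np.zeros(len(s)),np.eye(len(s))])
    for k in range(2):
        r=minimize(lambda t:f(x0+t*s),np.zeros(len(s)),method="Nelder-Mead",options=dict(initial_simplex=S*(1-.5*k),maxiter=200,xatol=.01,fatol=.1));x0=x0+r.x*s
    return x0,r.fun
def ground(c,rc,z):
    d=R.from_quat(c["attitude"]).apply(np.linalg.inv(c["K"])@[rc[1],rc[0],1]*np.array([1,-1,-1]))
    return c["position"]+d*(z-c["position"][2])/d[2]
H=box(-75,75,-25,25,0,26); A=np.radians(22)
def sl(P): # slope frame -> horizontal frame at slope foot
    P=np.asarray(P,float);return np.c_[P[:,0]*np.cos(A)-P[:,2]*np.sin(A),P[:,1],52+P[:,0]*np.sin(A)+P[:,2]*np.cos(A)]
def wedge():
    t=sl(box(-10,110,-17,17,0,0));b=t.copy();b[:,2]=16
    return [np.vstack([t,b]),np.vstack([sl(box(-10,0,-17,17,-8,14))])]
def sel(label,c,test):
    best=None
    for d in outline_of(label,c):
        b=np.median(c["image"][d["mask"]],axis=0)
        if test(b): return d["mask"],b
    return None,None
E
cat > m1.py <<'E'
from meas import *
cs=[camera("top"),camera("scene")]
teal=lambda b:b[0]>b[2]+60 and b[1]>b[2]+30
org=lambda b:b[2]>b[0]+80 and b[1]>b[0]+10
hm=[];jm=[];wm=[]
for c in cs:
    m,b=sel("handset",c,teal);print("teal",b,None if m is None else m.sum());hm.append(m)
    for d in outline_of("jig",c):
        print("jig",d["bbox"],d["conf"],np.median(c["image"][d["mask"]],axis=0))
    m=outline_of("jig",c)[0]["mask"];jm.append(m)
    hsv=cv2.cvtColor(c["image"],cv2.COLOR_BGR2HSV)
    w=(hsv[...,1]<70)&cv2.dilate(m.astype(np.uint8),np.ones((3,3))).astype(bool)
    wm.append(w);print("white",w.sum())
def run(idx):
    fh=lambda p:sum(np.abs(draw(cs[i],at(H,*p))-hm[i]).sum() for i in idx if hm[i] is not None)
    g=ground(cs[0],(226,184.5),13)
    h=fit(fh,[g[0],g[1],-.05],[10,10,.1])
    def fj(p):
        s=0;x,y,yaw,d=p
        for i in idx:
            W=[at(q+[d,0,0],x,y,yaw) for q in wedge()]
            s+=np.abs(draw(cs[i],at(box(-75,75,-55,55,0,16),x,y,yaw),*W)-jm[i]).sum()+np.abs(draw(cs[i],*W)-wm[i]).sum()
        return s
    g=ground(cs[0],(188,255),16)
    j=fit(fj,[g[0],g[1],.45,-45],[10,10,.1,8])
    x,y,yaw,d=j[0]
    print(idx,"handset",h[0].round(3),h[1].round(),"jig",j[0].round(3),j[1].round(),"foot",[round(x+d*np.cos(yaw),1),round(y+d*np.sin(yaw),1)])
    return h,j
run([0]);run([1]);h,j=run([0,1])
ims=[]
for i,c in enumerate(cs):
    im=cv2.resize(c["image"],None,fx=4,fy=4)
    x,y,yaw,d=j[0]
    for P,col in((at(H,*h[0]),(0,0,255)),(at(box(-75,75,-55,55,0,16),x,y,yaw),(255,0,0)),*[(at(q+[d,0,0],x,y,yaw),(255,0,255)) for q in wedge()]):
        cv2.polylines(im,[cv2.convexHull(((proj(c,P)+.5)*4).astype(np.float32)).astype(np.int32)],True,col,1)
    u,v=(proj(c,[[ (h[0][0]+x)/2,(h[0][1]+y)/2,20]])[0]*4).astype(int)
    ims.append(im[max(v-220,0):v+220,max(u-380,0):u+380][:440,:760])
for n,i in zip("ts",ims): cv2.imwrite(f"pics/fit_{n}.png",i)
from plant import observe;print(observe()["time_s"])
E
python3 m1.py
```

```text
teal [156. 124.  40.] 1046
jig [226.9, 156.5, 282.7, 217.0] 0.56 [ 73. 121. 246.]
white 662
teal [130. 117.  45.] 825
jig [231.3, 189.9, 272.3, 238.1] 0.66 [ 78. 120. 231.]
jig [321.3, 202.0, 357.9, 239.1] 0.57 [132. 112.  45.]
white 567
[0] handset [ 4.65805e+02  2.73191e+02 -7.80000e-02] 55.0 jig [ 5.74442e+02  6.61670e+01  4.87000e-01 -6.09240e+01] 170.0 foot [np.float64(520.6), np.float64(37.6)]
[1] handset [ 4.64795e+02  2.70017e+02 -7.20000e-02] 40.0 jig [ 5.73298e+02  6.28590e+01  4.87000e-01 -6.10250e+01] 214.0 foot [np.float64(519.4), np.float64(34.3)]
[0, 1] handset [ 4.65923e+02  2.71806e+02 -7.90000e-02] 137.0 jig [ 5.75045e+02  6.52180e+01  4.92000e-01 -6.18580e+01] 460.0 foot [np.float64(520.5), np.float64(36.0)]
1.2
```

```bash
python3 -c "
import cv2,numpy as np
a=cv2.imread('pics/fit_t.png');b=cv2.imread('pics/fit_s.png');print(a.shape,b.shape)
a=a[60:360];b=b[60:360];w=min(a.shape[1],b.shape[1]);cv2.imwrite('pics/fit.png',np.vstack([a[:,:w],b[:,:w]]))"
```

```text
(440, 760, 3) (440, 760, 3)
```

View pics/fit.png

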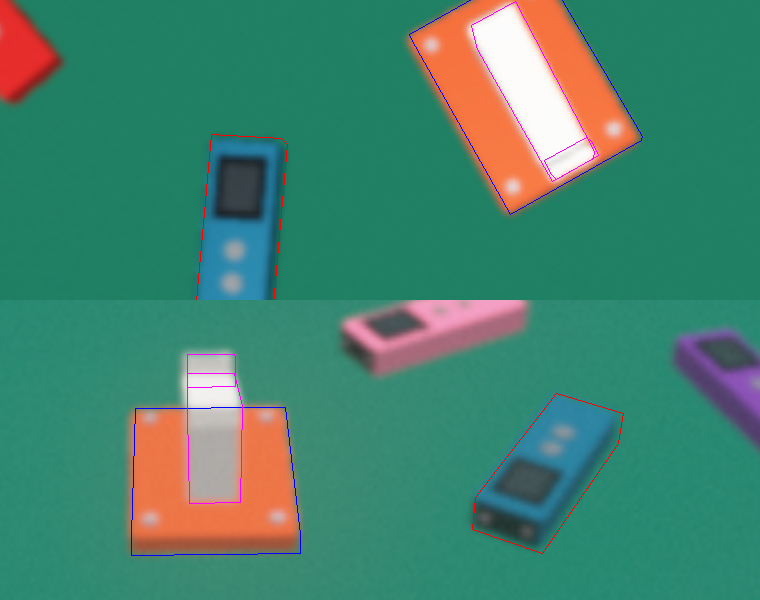

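The fits line up: in both views the crop shows the blue-teal handset and the rest inside their outlines, off by about 1 px. Next I compute the approach.

```bash
cat > go.py <<'E'
import sys,numpy as np
from plant import observe
from scipy.spatial.transform import Rotation as R
x,y,z,a=map(float,sys.argv[1:5])  # world mm, desired world angle of tool x (deg)
o=observe();r=R.from_quat(o["ee_rot"])
t=r.inv().apply(np.array([x,y,z])-o["position"])/1000
X=r.as_matrix()[:,0];s=(np.degrees(np.arctan2(X[1],X[0]))-a+90)%180-90
print("t",round(o["time_s"],2),"travel",t.round(4),"spin",round(s,2),"q6",o["q"][5].round(2),"F",o["force"].round(1),"w",round(o["width"],1),"pos",o["position"].round(1))
E
python3 go.py 465.5 271.5 150 85.6;python3 go.py 465.5 271.5 0 85.6
```

```text
t 1.2 travel [-0.276   0.3622  0.0813] spin -13.12 q6 -0.04 F [0.4 0.  0.1] w 85.3 pos [203.2 643.7 231.3]
t 1.2 travel [-0.276   0.3622  0.2313] spin -13.12 q6 -0.04 F [0.4 0.  0.1] w 85.3 pos [203.2 643.7 231.3]
```

```bash
python3 -m pendant '{"travel":[[-0.03,0.035,0.01],[-0.055,0.07,0.02],[-0.085,0.11,0.03],[-0.11,0.145,0.04],[-0.14,0.18,0.05],[-0.165,0.215,0.06],[-0.195,0.255,0.07],[-0.22,0.29,0.08],[-0.25,0.325,0.081],[-0.276,0.362,0.081],[-0.276,0.362,0.081],[-0.276,0.362,0.081]],"spin":[0,-3,-6,-9,-13.1,-13.1,-13.1,-13.1,-13.1,-13.1,-13.1,-13.1]}' 0 20; python3 go.py 465.5 271.5 0 85.6
cat > m2.py <<'E'
from meas import *
import sys
c=camera("top")
m=np.vstack([c["image"]]);u,v=proj(c,[[466,271,13]])[0]
im=cv2.resize(c["image"][int(v)-70:int(v)+70,int(u)-70:int(u)+70],None,fx=4,fy=4)
cv2.imwrite(sys.argv[1],im)
E
python3 m2.py pics/above.png
```

```text
time_s: 2.4
position: [465.7, 270.9, 150.4]
ee_rot: [0.735, 0.679, 0.0, -0.0]
force: [-0.6, 0.3, 0.0]
width: 85.6
t 2.4 travel [ 0.0006 -0.0003  0.1504] spin -0.14 q6 -1.01 F [-0.6  0.3  0. ] w 85.6 pos [465.7 270.9 150.4]
```

View pics/above.png

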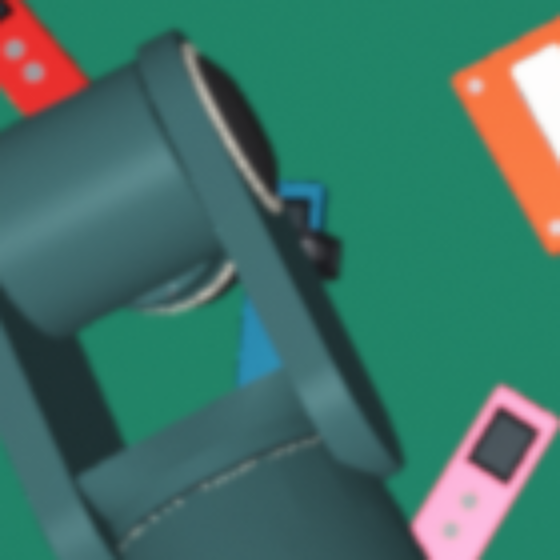

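The crop shows the arm over the teal handset, with one finger just right of it at about (320,250). I'll descend and close gently.

```bash
python3 -m pendant '{"travel":[[0,0,0.03],[0,0,0.06],[0,0,0.085],[0,0,0.105],[0,0,0.12],[0,0,0.13],[0,0,0.138],[0,0,0.144],[0,0,0.148],[0,0,0.149],[0,0,0.149],[0,0,0.149]],"spin":[0,0,0,0,0,0,0,0,0,0,0,0]}' && python3 -m pendant '{"travel":[[0,0,0],[0,0,0],[0,0,0],[0,0,0],[0,0,0],[0,0,0],[0,0,0],[0,0,0],[0,0,0],[0,0,0],[0,0,0],[0,0,0]],"spin":[0,0,0,0,0,0,0,0,0,0,0,0]}' 255 20
```

```text
time_s: 3.65
position: [465.6, 271.6, 1.7]
ee_rot: [0.734, 0.679, 0.0, 0.0]
force: [-0.0, 0.7, 0.5]
width: 85.6
time_s: 4.85
position: [465.5, 271.6, 1.5]
ee_rot: [0.734, 0.679, 0.0, 0.0]
force: [-1.3, -0.9, 5.9]
width: 49.6
```

```bash
python3 -m pendant '{"travel":[[0,0,-0.005],[0,0,-0.015],[0,0,-0.03],[0,0,-0.05],[0,0,-0.075],[0,0,-0.1],[0,0,-0.125],[0,0,-0.14],[0,0,-0.15],[0,0,-0.15]],"spin":[0,0,0,0,0,0,0,0,0,0]}'; python3 go.py 584.7 70.3 135 118
```

```text
time_s: 5.85
position: [465.6, 271.7, 152.5]
ee_rot: [0.734, 0.679, 0.001, 0.0]
force: [0.5, -0.1, -2.2]
width: 49.9
t 5.85 travel [-0.1916  0.1342  0.0175] spin -32.42 q6 -1.01 F [ 0.5 -0.1 -2.2] w 49.9 pos [465.6 271.7 152.5]
```

```bash
python3 -m pendant '{"travel":[[-0.01,0.007,0],[-0.03,0.02,0],[-0.053,0.037,0],[-0.076,0.053,0],[-0.1,0.07,0],[-0.123,0.086,0],[-0.146,0.102,0],[-0.166,0.116,0.004],[-0.181,0.127,0.009],[-0.19,0.133,0.014],[-0.1916,0.1342,0.0175],[-0.1916,0.1342,0.0175]],"spin":[-1,-4,-8,-12,-16,-20,-24,-28,-31,-32.4,-32.4,-32.4]}'; python3 go.py 584.7 70.3 135 118
cat > m3.py <<'E'
from meas import *
import sys
c=camera("scene")
u,v=proj(c,[[585,70,90]])[0]
im=cv2.resize(c["image"][int(v)-60:int(v)+60,int(u)-75:int(u)+75],None,fx=4,fy=4,interpolation=cv2.INTER_CUBIC)
cv2.imwrite(sys.argv[1],im)
E
python3 m3.py pics/hover.png
```

```text
time_s: 7.05
position: [583.8, 70.1, 132.3]
ee_rot: [0.516, 0.857, -0.001, -0.001]
force: [-0.6, 0.4, -2.1]
width: 49.6
t 7.05 travel [-0.0002  0.0009 -0.0027] spin -0.1 q6 -1.98 F [-0.6  0.4 -2.1] w 49.6 pos [583.8  70.1 132.3]
```

View pics/hover.png

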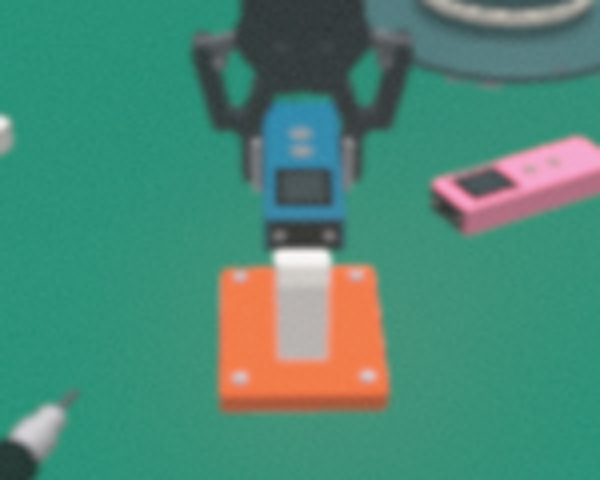

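The handset is held level above the wedge and in line with it: handset column about 304, wedge column about 302. I'll lower it in slow steps and watch the force.

```bash
python3 -m pendant '{"travel":[[0,0.001,0.006],[0,0.001,0.014],[0,0.001,0.021],[0,0.001,0.027],[0,0.001,0.031],[0,0.001,0.033],[0,0.001,0.034],[0,0.001,0.034]],"spin":[0,0,0,0,0,0,0,0]}'; python3 -m pendant '{"travel":[[0,0,0.001],[0,0,0.002],[0,0,0.003],[0,0,0.004],[0,0,0.005],[0,0,0.005]],"spin":[0,0,0,0,0,0]}';  python3 -m pendant '{"travel":[[0,0,0.001],[0,0,0.002],[0,0,0.003],[0,0,0.003]],"spin":[0,0,0,0]}'
```

```text
time_s: 7.9
position: [585.3, 70.6, 99.9]
ee_rot: [0.515, 0.857, 0.0, 0.0]
force: [1.0, 0.3, -2.2]
width: 49.7
time_s: 8.5
position: [585.3, 70.6, 94.7]
ee_rot: [0.515, 0.857, 0.0, -0.0]
force: [0.0, -0.6, -2.3]
width: 49.6
time_s: 8.9
position: [585.4, 70.5, 92.9]
ee_rot: [0.515, 0.857, 0.0, 0.0]
force: [-6.1, -2.9, 10.2]
width: 49.8
```

```bash
for i in 1 2; do python3 -m pendant '{"travel":[[0,0,0.001],[0,0,0.002],[0,0,0.003],[0,0,0.003]],"spin":[0,0,0,0]}'|grep -E 'pos|force|width'; done; python3 m3.py pics/press.png
```

```text
position: [585.3, 70.4, 89.9]
force: [-7.6, -3.7, 11.1]
width: 49.8
position: [585.3, 70.3, 86.9]
force: [-8.5, -3.0, 9.8]
width: 49.8
```

View pics/press.png

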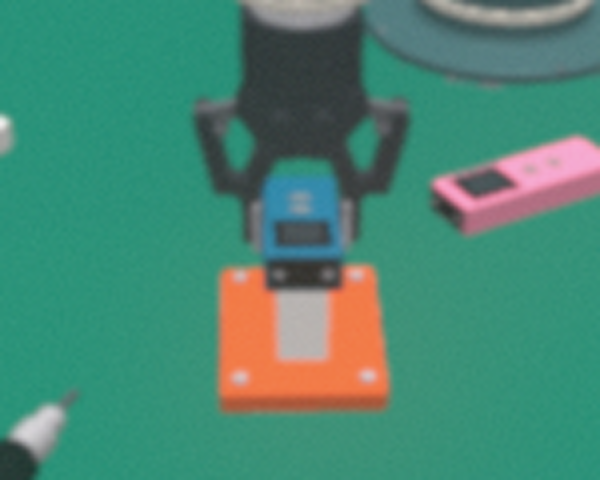

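It is pivoting as intended: the face is foreshortened and the screen end is rising. I'll keep pressing in 1 mm steps until the force climbs.

```bash
for i in 1 2 3; do python3 -m pendant '{"travel":[[0,0,0.0005],[0,0,0.001],[0,0,0.001]],"spin":[0,0,0]}'|grep -E 'pos|force'; done
```

```text
position: [585.2, 70.3, 86.0]
force: [-9.7, -4.1, 11.3]
position: [585.2, 70.3, 85.0]
force: [-9.8, -5.2, 11.5]
position: [585.3, 70.3, 84.0]
force: [-9.3, -3.4, 11.7]
```

```bash
for i in 1 2; do python3 -m pendant '{"travel":[[0,0,0.0005],[0,0,0.001],[0,0,0.001]],"spin":[0,0,0]}'|grep -E 'pos|force'; done
cat > m4.py <<'E'
from meas import *
# fit handset pose: foot fixed; params: slope-x, slope-y, tilt, yaw offset (relative to slope), lift
cs=[camera("top"),camera("scene")]
F=np.array([520.0,36.0]);Y=.488
teal=lambda b:b[0]>b[2]+60 and b[1]>b[2]+30
def pts(x,y,pit,yaw):
    P=R.from_euler('ZY',[yaw,-pit]).apply(H)+[x,y,0]
    return at(sl(P),F[0],F[1],Y)
import sys
c=cs[1];m,b=sel("handset",c,teal)
if m is None:
    hsv=cv2.cvtColor(c["image"],cv2.COLOR_BGR2HSV);m=(hsv[...,0]>95)&(hsv[...,0]<112)&(hsv[...,1]>140)
    print("no mask")
for pit in np.radians([-8,-4,0,4]):
    f=lambda p:np.abs(draw(c,pts(p[0],p[1],pit,p[2]))-m).sum()
    r=fit(f,[80,0,0],[8,4,.1]);print(np.degrees(pit),r[0].round(3),r[1].round(1))
from plant import observe;print(observe()["time_s"])
E
python3 m4.py
```

```text
position: [585.3, 70.3, 83.0]
force: [-9.9, -4.4, 11.8]
position: [585.3, 70.3, 82.0]
force: [-9.2, -3.4, 11.5]
no mask
-8.0 [-8.0744e+01  3.9500e-01 -3.1000e-02] 2504.2
-4.0 [-5.4181e+01 -2.7890e+00  5.0000e-03] 2463.1
0.0 [-2.6205e+01 -1.5000e+00 -4.0000e-03] 2421.5
4.0 [ 2.374 -2.057 -0.012] 2376.2
11.4
```

```bash
for i in 1 2 3; do python3 -m pendant '{"travel":[[0,0,0.0005],[0,0,0.001],[0,0,0.001]],"spin":[0,0,0]}'|grep -E 'pos|force'; done
python3 - <<'E'
from meas import *
c=camera("top");d=camera("scene");o=[]
for c,p in((c,[560,60,90]),(d,[570,65,95])):
    u,v=proj(c,[p])[0].astype(int);o.append(cv2.resize(c["image"][v-45:v+45,u-45:u+45],(400,400),interpolation=cv2.INTER_CUBIC))
cv2.imwrite("pics/p2.png",np.hstack(o))
E
```

```text
position: [585.3, 70.4, 81.1]
force: [-9.9, -3.6, 11.9]
position: [585.3, 70.4, 80.3]
force: [-10.0, -3.4, 14.1]
position: [585.4, 70.4, 80.2]
force: [-16.6, -4.7, 23.4]
```

View pics/p2.png

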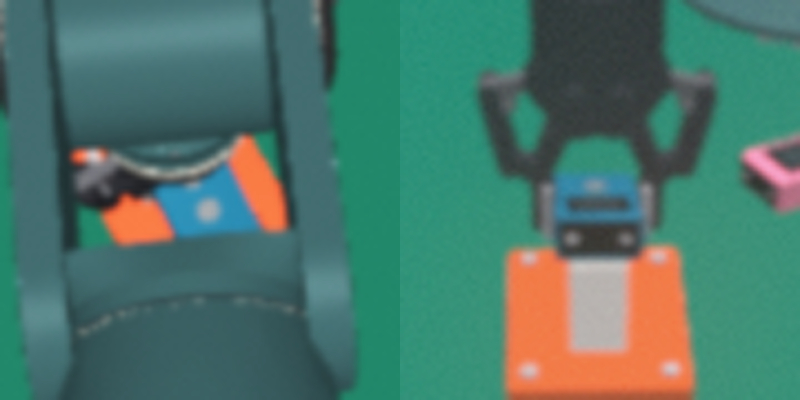

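Force is climbing, so the underside is now flat on the strip. In the scene half of the picture, the end cap (597,237) sits squarely on the wedge. Next I slide it down the slope towards the stop, watching the force.

```bash
for i in 1 2 3; do python3 -m pendant '{"travel":[[0,-0.0009,0.0004],[0,-0.0018,0.0007],[0,-0.0018,0.0007]],"spin":[0,0,0]}'|grep -E 'pos|force'; done
python3 - <<'E'
from meas import *
for n in("scene","top"):
    c=camera(n);r=[(np.round(d["at"],1).tolist(),round(d["conf"],2)) for d in pinpoint("handset_window",c)]
    pr=lambda x,y,z:proj(c,at(sl([[x,y,z]]),520,36,.488))[0].round(1)[::-1]
    print(n,r,"expected window row,col if x=75:",pr(115,0,26),"x=85:",pr(125,0,26))
E
```

```text
position: [585.2, 70.2, 80.1]
force: [-2.4, 2.4, 20.4]
position: [583.9, 69.3, 79.5]
force: [1.0, 1.0, 19.0]
position: [582.3, 68.3, 78.8]
force: [1.1, -0.2, 20.2]
scene [([191.6, 253.2], 0.93), ([189.5, 380.5], 0.83), ([182.6, 297.7], 0.68), ([294.6, 410.5], 0.57)] expected window row,col if x=75: [193.  253.8] x=85: [193.7 253.9]
top [([156.1, 108.7], 0.81), ([291.9, 153.0], 0.66)] expected window row,col if x=75: [167.7 248.5] x=85: [164.4 246.8]
```

```bash
for i in 1 2 3; do python3 -m pendant '{"travel":[[0,-0.0009,0.0004],[0,-0.0018,0.0007],[0,-0.0018,0.0007]],"spin":[0,0,0]}'|grep -E 'pos|force'; done
```

```text
position: [580.7, 67.4, 78.0]
force: [1.5, 1.1, 17.7]
position: [579.9, 67.0, 77.6]
force: [7.2, 4.6, 16.4]
position: [579.8, 66.9, 77.7]
force: [20.2, 12.3, 15.2]
```

```bash
for i in 1 2; do python3 -m pendant '{"travel":[[0,-0.0009,0.0004],[0,-0.0018,0.0007],[0,-0.0018,0.0007]],"spin":[0,0,0]}'|grep -E 'pos|force'; done
```

```text
position: [579.1, 66.7, 77.7]
force: [26.5, 17.7, 17.8]
position: [577.6, 65.8, 77.1]
force: [26.6, 17.1, 17.9]
```

It reached the stop near x = 580: the uphill reaction rose to 32 N, then the pads slipped. I'll unload the arm before opening.

```bash
python3 -m pendant '{"travel":[[0,0.001,-0.001],[0,0.002,-0.0015],[0,0.003,-0.002],[0,0.003,-0.002]],"spin":[0,0,0,0]}'|grep -E 'pos|force'
```

```text
position: [577.6, 65.9, 76.9]
force: [8.5, 5.1, 11.9]
```

```bash
python3 -m pendant '{"travel":[[0,0.0005,-0.0005],[0,0.001,-0.001],[0,0.001,-0.001]],"spin":[0,0,0]}'|grep -E 'pos|force';  python3 -m pendant '{"travel":[[0,0,0],[0,0,0],[0,0,0],[0,0,0],[0,0,0],[0,0,0],[0,0,0],[0,0,0]],"spin":[0,0,0,0,0,0,0,0]}' 0
```

```text
position: [577.6, 65.9, 76.9]
force: [5.9, 1.6, 7.6]
time_s: 16.5
position: [576.1, 65.7, 75.2]
ee_rot: [0.515, 0.857, -0.0, -0.0]
force: [-0.4, -0.2, -0.0]
width: 85.3
```

```bash
python3 -m pendant '{"travel":[[0,0,-0.005],[0,0,-0.015],[0,0,-0.03],[0,0,-0.05],[0,0,-0.075],[0,0,-0.1],[0,0,-0.125],[0.03,0,-0.14],[0.07,0,-0.15],[0.11,0,-0.15],[0.15,0,-0.15],[0.19,0,-0.15]],"spin":[0,0,0,0,0,0,0,0,0,0,0,0]}'|grep -E 'pos|force'; python3 -m pendant '{"travel":[[0.04,0,0],[0.08,0,0],[0.12,0,0],[0.16,0,0],[0.19,0,0],[0.2,0,0],[0.2,0,0]],"spin":[0,0,0,0,0,0,0]}'|grep -E 'time|pos'
cat > m5.py <<'E'
from meas import *
cs=[camera("top"),camera("scene")];F=[520,36];Y=.488
teal=lambda b:b[0]>b[2]+50 and b[1]>b[2]+30
def pts(x,y,yaw,z=0): return at(sl(R.from_euler('z',yaw).apply(H)+[x,y,z]),F[0],F[1],Y)
ms=[sel("handset",c,teal)[0] for c in cs]
o=[]
for i,c in enumerate(cs):
    if ms[i] is None: print(i,"no mask")
    else:
        r=fit(lambda p:np.abs(draw(c,pts(*p))-ms[i]).sum(),[78,0,0],[8,4,.1]);print(i,"slope x,y,yaw",r[0].round(3),r[1].round(1))
    pr=lambda x:proj(c,at(sl([x]),F[0],F[1],Y))[0].round(1)[::-1]
    print([(np.round(d["at"],1).tolist(),round(d["conf"],2)) for d in pinpoint("handset_window",c)],"ideal",pr([115,0,26]))
    u,v=proj(c,[[585,70,90]])[0].astype(int);im=cv2.resize(c["image"],None,fx=5,fy=5,interpolation=cv2.INTER_CUBIC)
    cv2.polylines(im,[cv2.convexHull(((proj(c,pts(75,0,0))+.5)*5).astype(np.float32)).astype(np.int32)],True,(0,0,255),1)
    o.append(im[v*5-200:v*5+200,u*5-200:u*5+200])
cv2.imwrite("pics/placed.png",np.hstack(o))
from plant import observe;print(observe()["time_s"])
E
python3 m5.py
```

```text
position: [486.0, 234.7, 227.0]
force: [0.6, -0.3, 0.5]
time_s: 18.4
position: [392.6, 410.9, 226.2]
0 slope x,y,yaw [ 7.617e+01  6.900e-01 -4.000e-03] 58.2
[([154.4, 111.7], 0.82), ([264.2, 238.2], 0.72), ([167.2, 251.6], 0.6), ([293.8, 155.6], 0.57)] ideal [167.7 248.5]
1 no mask
[([183.5, 297.3], 0.98), ([190.5, 381.4], 0.78), ([190.8, 253.1], 0.68), ([294.6, 413.8], 0.6)] ideal [193.  253.8]
18.7
```

View pics/placed.png

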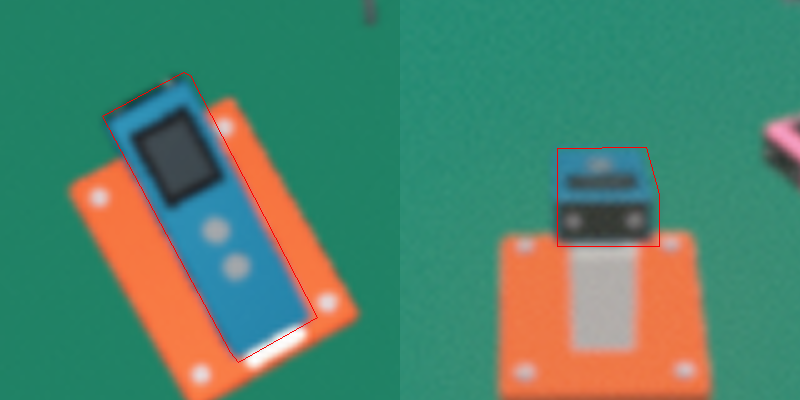

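```bash
python3 -c "
from plant import *
print(finish_job());print(observe()['time_s'])"
```

```text
the job is handed in; nothing more can be done
None
the job is handed in; nothing more can be done
```

The teal handset is on the rest's slope, face up with the screen end uphill, and I handed the job in at about 19 s. `finish_job` gives no verdict, so the result below rests on my own last checks.

**What I did:** I gripped it across its width at 20 N and carried it over the rest. I lowered it level, since the tool cannot tilt, and pressing it on the top edge of the slope swung it flat in the pads. I then slid it down until the stop pushed back with about 32 N, took the load off, opened the gripper and moved the arm clear.

**Last checks:**
- **Position:** the top-view fit puts the handset 76 mm up the slope (75 is ideal), 0.7 mm off centre and 0.2° out of line. The stop shows free beyond its plain end.
- **Scene camera:** the picture agrees, but its lower edge sits about 1 px (roughly 2 mm) off the predicted outline. That is similar to the offset seen in the first fits.
- **Not measured:** the network gave no handset outline in the last scene picture, so I did not fit tilt or height separately. I judged it flat from the sharp rise in pressing force, the smooth slide and the final picture.
- **Bystanders:** the arm never went near the cream handset or the screwdriver. I did not measure their positions again at the end.

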